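Clear the scanner stage and dock the model carrier on its pin

ROBOT

A 6-joint arm with a two-finger parallel gripper is mounted at the origin on the work surface. World frame = base frame: x ahead of the robot, y to its left, z up, the work surface at z = 0. Lengths are in m, angles in degrees, forces in N, time in s.
With the tool pointing down it reaches from about 0.4 to 0.825 m from the base axis. Payload 7 kg.
Tool frame: the origin (TCP) lies on the front face of the gripper's body, between the roots of the fingers; the fingertips stand 66 mm ahead of it and the grasp point (between the pads) lies 47 mm ahead of it; z points along the fingers, y is the line along which they close (so a half turn about z gives the same grasp; the last joint's range is limited). The gripper opens to 88 mm and grips with 3 to 60 N. Pads are 19 mm wide; open, the fingers measure 130 mm over their backs; the gripper's body (78 mm by 193 mm) begins 47 mm behind the grasp point.
Start: joints at [85.205, 20.546, 0.682, 0, -70.136, -16.507], TCP at [0.245, 0.629, 0.292] pointing down, gripper open.
Joint ranges: [-176.03, 176.03], [-82.01, 121.73], [-58.28, 71.71], [-173.87, 95.51], [-174.79, -0.11], [-173.66, 173.66]. Speed limits (degrees/s): [136.94, 136.94, 172.46, 180, 180, 180].

INTERFACE

Orientations are given as [roll, pitch, yaw] about the fixed x, y, z axes, in that order (R = Rz(yaw) Ry(pitch) Rx(roll)).
In Python, from plant import ctrl gives the robot as it stands.
- The arm moves only by the tool send_rows, never from a script. Its argument "deltas" is a list of rows, each a list of 2 entries, a list of its own where there are three numbers: the shift along the tool's x, y, z each as a share of 800 mm, from -1 to 1, then the turn about the tool's z as a share of 90 degrees, from -1 to 1. A call has exactly 5 rows; each row is the pose to reach, as a shift and turn from the pose commanded when the call began, along the tool's axes at that moment; what a row does not reach only later rows make up. A row lasts 1/12 s, in which the tool goes at most 41.7 mm and 7.16 degrees, less where a joint would pass 70% of its speed; a pose out of reach is approached as far as the arm can. A call with a number of a shift or a turn outside -1 to 1 is refused whole. A call with a gripper value outside its range is refused whole. "gripper" is the opening, from 0 (shut) to 1 (fully open), set as the call begins (left out, the last holds). The fingers move at their own pace and stop on an object; the grip force is fixed at half the most. Time passes only in rows, so rows that repeat a pose let the fingers close, or fill a call up. It gives the time, the measured TCP pose, the force, the opening and the grip force at its end, in the units of the state.
- ctrl.get_obs(): the state, without advancing time (a new reading comes with each control period).
- ctrl.snapshot(name): name is "scene" or "top" or "wrist"; returns a dict with "color" (384x512x3 uint8, red, green, blue), "vertical_fov" (degrees; the focal length in pixels is half the picture's height over the tangent of half this angle, whatever the lens; pixels are square), "cx", "cy" (the principal point, pixels), "rvec" (rotation vector, rad) and "tvec" (3), from world to camera coordinates, as OpenCV has them. Camera axes: x right, y down, z forward; pixel columns grow to the right and rows downward; lengths in m; the calibration is good to about 2 mm. The wrist camera is an equidistant fisheye: a pixel r from the principal point sees the ray r / f radians off the axis. A picture is of the moment at which its call begins. There is no depth.
- ctrl.close_job(): hands the job in; it is judged then, once.
Trained networks look in a picture, given as the dict that the camera call returned (one of the last four; its "shot" number tells which), for a name from the list of things; names that differ only in an ending like _2 or _b are one class to them, and where a whole thing is asked for, a point or a joint stands for the part that bears it (a point fixed in the world has none). Each returns a list of dicts, best first, with "conf" (0 to 1); they miss things now and then, are a little off and sometimes report something else, mostly with a low value. They report only what shows in the picture. A call takes as long as a camera call. They do not tell look-alikes from the thing itself.
- ctrl.boxes_of(picture, thing): "xy" ([column, row] as shares, 0 to 1, of the picture: columns of its width, rows of its height, amid what is visible of it).
- ctrl.cut_out(picture, thing): "pixels" (384x512 bool, what is visible of it) and "xy" ([column, row] as shares, 0 to 1, of the picture: columns of its width, rows of its height, amid what is visible of it).
The state is a dict: "clock": time; "joint_pos": joint angles; "qvel": joint speeds; "tau": joint torques, N m; "tool_pos": TCP position; "orientation": TCP orientation; "force": force on the tool from outside, world axes, zero at the start; "moment": the same for the moment, N m; "opening": finger opening in m; "gripper_force": force on a finger pad.
Only numpy, scipy, OpenCV 4.12 (cv2) and the standard library are available. Lean on these libraries where they do the work, as an engineer would, in place of code of your own. Each camera call takes 0.05 s, during which the arm holds its last target. There are 200 camera calls.

TASK

Slide the row of three white plaster models sideways across the scanner stage, together and without lifting them, until the row rests straight and closed up against the blue stop fence. Then set the blue model carrier on the cleared stage, nose towards the brass pin, and nudge it straight in under the clear guard until its hole drops over the pin and it lies flat on the stage. Leave the jar, mug and brush alone, and keep the carrier upright.

Things in the scene. Friction and masses are not known exactly. Their poses are not given: they have to be found in the camera images.
- pin_foot (a point): Foot of the brass pin, on top of the fixed dark scanner stage (12 mm above the bench). x = docking direction (away from the robot, under the guard), y = towards the blue fence, z up. Stage positions are in mm from here. Pin 16 mm across, domed, 10 mm high, in a white ring mark. Flat stage top: x -250 to 100, y -95 to 215. The robot side of the pin is open to push in from.
- guard_rim (a point): Middle of the lower front edge of the fixed clear guard over the pin (orange rim), 115 mm above the stage at stage x -106; stage axes. Panel: stage x -106 to 88, y -95 to 95; rim top 125 mm, a camera pod on it, at its far left, to 148 mm above the stage; 12 mm posts at stage x -92 and 75, y +-83. To push in under it the tool must lean back to the robot 30 to 45 degrees, fingertips leading.
- fence_face (a point): Middle of the inner face of the fixed blue stop fence, at its foot: stage x -185, y 195 mm; stage axes. The fence runs along x from stage x -250 to -120 and is 35 mm high.
- carrier_hole (a point): Centre of the 24 mm through hole at the underside of the loose blue carrier (0.35 kg); x to its nose, z up. From here: plate x -89 to 21, y +-45, 16 mm thick; then a sled nose, its underside rising at 26 degrees, to x 43, which rides up on the pin when pushed; orange push bar along the rear edge, x -89 to -79, top at 28 mm. Docked: this point at the pin foot, rear face 17 mm inside the rim.
- carrier_model (a point): Centre of the terracotta block with white dental arch fixed on the carrier: 50 (x) x 40 (y) x 30 mm high, 16 to 46 mm above the carrier's underside, centred 47 mm behind the hole. Carrier axes. Grasp the carrier here from above, across y. The carrier starts flat on the bench, right of the stage.
- model1_c (a point): Centre of the 56 (x) x 44 (y) x 30 mm base of loose plaster model 1 of 3 (0.13 kg, 43 mm high over its teeth, centre 15 mm above the stage). End of the row farthest from the fence: push on its -y face. The row stands along y, blocking the way in, gaps under 2 mm; closed up it is 132 mm long.
- model2_c (a point): Centre of the 56 (x) x 44 (y) x 30 mm base of loose plaster model 2 of 3 (0.13 kg, 43 mm high over its teeth, centre 15 mm above the stage). Middle of the row. The row stands along y, blocking the way in, gaps under 2 mm; closed up it is 132 mm long.
- model3_c (a point): Centre of the 56 (x) x 44 (y) x 30 mm base of loose plaster model 3 of 3 (0.13 kg, 43 mm high over its teeth, centre 15 mm above the stage). End of the row nearest the fence; parked, its centre is at stage y 173. The row stands along y, blocking the way in, gaps under 2 mm; closed up it is 132 mm long.
- jar: Closed jar, 60 mm in diameter, 90 mm high, origin under its centre; bystander.
- beaker: White mug, 72 mm in diameter, 85 mm high, origin under its centre; bystander.
- brush: Brush, 140 mm long, lying on the bench left of the stage; bystander.
Mind the look-alikes: they are no part of the job. Of the things shaped like the part that bears carrier_hole, the blue one is meant.

How it is judged (in metres and radians):
On the way, in this order (a step that is already met when the one before it is completed fails the run):
1. the row of three models stands straight against the fence (y of model3_c in the frame of pin_foot above 0.163 m and y of model1_c in the frame of pin_foot above 0.067 m and angle between each of model1_c, model2_c, model3_c's own z axis and vertical below 0.1 rad and angle between the x axis of each of model1_c, model2_c, model3_c and the x axis of pin_foot, either way round below 0.2 rad and z of model1_c in the frame of pin_foot between 0.01 and 0.02 m and z of model2_c in the frame of pin_foot between 0.01 and 0.02 m and z of model3_c in the frame of pin_foot between 0.01 and 0.02 m and x of model1_c in the frame of model2_c between -0.012 and 0.012 m and x of model2_c in the frame of model3_c between -0.012 and 0.012 m), for 0.2 s.
2. the carrier has dropped over the pin (horizontal distance between carrier_hole and pin_foot below 0.006 m and z of carrier_hole in the frame of pin_foot between -0.003 and 0.003 m and angle between carrier_hole's own z axis and vertical below 0.04 rad and angle between the x axis of carrier_hole and the x axis of pin_foot, either way round below 0.2 rad and x of carrier_model in the frame of pin_foot between -0.07 and -0.03 m), for 0.2 s.
At the end, for the whole second after the job is handed in: Models upright on the stage, square within 0.2 rad, neighbours offset under 12 mm, the last within 10 mm of the fence, row closed up within 18 mm; carrier nose inwards, hole within 6 mm of the pin axis, underside within 3 mm of the stage, level within 0.04 rad, square within 0.2 rad (all of step 1 and all of step 2); the robot touches nothing.
It fails at once if a plaster model is lifted more than 15 mm off the stage or toppled (z of any of model1_c, model2_c, model3_c in the frame of pin_foot above 0.03 m or angle between any of model1_c, model2_c, model3_c's own z axis and vertical above 0.6 rad).
It fails at once if the carrier is tipped more than 0.6 rad (angle between carrier_hole's own z axis and vertical above 0.6 rad).
It fails at once if jar, mug or brush moved more than 30 mm (distance of any of jar, beaker, brush from where it was at the start of the episode above 0.03 m).
It also fails if it takes over 72 s, if anything falls off the work surface, if the arm or the gripper's body presses on something with over 40 N, if the wrist force passes 120 N, or if a joint passes its speed limit or range.

## Working session

There is one attempt and no reset: what is moved stays moved. The work goes in short steps, Python scripts to look and compute and a tool call to move; the robot and the scene stay as the last step left them, time stands still between calls to the robot, and variables do not carry over. Pictures are saved under pics/ and viewed, at most 10 in all, crops included, and the job is handed in when it is done.

Besides the shell and the picture viewer there is one more tool, called after ">>>" as name(argument=value, ...), one argument or row to a line, values as JSON. send_rows: Moves the arm, as the interface text tells. Shift numbers are shares of 800 mm and turn numbers shares of 90 degrees, none past 1 either way. Its arguments: {"type":"object","properties":{"deltas":{"type":"array","items":{"type":"array"}},"gripper":{"type":"number"}},"required":["deltas"]}

```bash
mkdir -p pics
cat > h.py <<'E'
import numpy as np, cv2, sys
sys.path.insert(0,'.')
from plant import ctrl
from scipy.spatial.transform import Rotation as Ro
def K(p):
    f=384/2/np.tan(np.radians(p["vertical_fov"])/2); return f,p["cx"],p["cy"]
def onplane(p,uv,z,fish=False):
    f,cx,cy=K(p); a=(uv[0]-cx)/f; b=(uv[1]-cy)/f
    if fish:
        r=np.hypot(a,b); d=np.array([a/r*np.sin(r),b/r*np.sin(r),np.cos(r)]) if r>0 else np.array([0,0,1.])
    else: d=np.array([a,b,1.])
    R=cv2.Rodrigues(np.array(p["rvec"],float))[0]; c=-R.T@np.array(p["tvec"],float).ravel(); d=R.T@d
    return c+d*(z-c[2])/d[2]
def save(p,n,s=1): cv2.imwrite('pics/'+n,cv2.resize(p["color"][:,:,::-1],None,fx=s,fy=s,interpolation=cv2.INTER_CUBIC))
E
python3 - <<'E'
from h import *
for n in("scene","top"):
    p=ctrl.snapshot(n); save(p,n+'0.png',1.5)
    print(n,p["vertical_fov"],np.round(p["rvec"],3),np.round(p["tvec"],3))
    for t,z in [("pin_foot",.012),("guard_rim",.127),("fence_face",.012),("carrier_hole",.016),("carrier_model",.046),("model1_c",.042),("model2_c",.042),("model3_c",.042),("jar",.09),("beaker",.085),("brush",.01)]:
        try:
            for d in ctrl.boxes_of(p,t)[:4]:
                uv=np.array(d["xy"])*[512,384]; print(t,round(d["conf"],2),uv.round(),onplane(p,uv,z)[:2].round(3))
        except Exception as e: print(t,e)
print(ctrl.get_obs())
E
```

```text
scene 55.77860534910789 [ 1.567  2.169 -0.697] [ 0.19  -0.34   1.489]
pin_foot 0.95 [293. 259.] [0.657 0.135]
pin_foot 0.63 [295. 212.] [0.491 0.098]
guard_rim 0.62 [294. 260.] [0.718 0.142]
guard_rim 0.45 [177. 186.] [ 0.592 -0.257]
fence_face 0.94 [295. 259.] [0.654 0.14 ]
carrier_hole 0.93 [175. 186.] [ 0.521 -0.315]
carrier_hole 0.92 [146. 156.] [ 0.433 -0.475]
carrier_hole 0.74 [202. 150.] [ 0.338 -0.294]
carrier_hole 0.62 [392. 279.] [0.629 0.424]
carrier_model 0.79 [206. 144.] [ 0.33  -0.278]
carrier_model 0.74 [177. 186.] [ 0.539 -0.295]
carrier_model 0.67 [141. 153.] [ 0.448 -0.477]
model1_c 0.5 [268. 206.] [0.52  0.013]
model2_c 0.67 [281. 207.] [0.508 0.053]
model2_c 0.37 [390. 251.] [0.555 0.402]
model3_c 0.64 [294. 213.] [0.518 0.098]
jar 0.9 [156. 215.] [ 0.688 -0.285]
beaker 0.98 [391. 277.] [0.663 0.4  ]
brush 0.76 [389. 248.] [0.528 0.407]
top 46.004882583024866 [ 2.173 -2.134  0.158] [-0.058  0.524  1.41 ]
pin_foot 0.58 [191. 158.] [0.651 0.143]
guard_rim 0.71 [191. 160.] [0.619 0.128]
guard_rim 0.17 [332. 202.] [ 0.501 -0.298]
fence_face 0.71 [194. 156.] [0.658 0.1
[... 532 characters left out ...]
 [108. 192.] [0.535 0.408]
{'clock': 1.2, 'joint_pos': array([ 8.52034214e+01,  2.05461781e+01,  6.83591948e-01, -1.25380963e-03,
       -7.01382786e+01, -1.65084625e+01]), 'qvel': array([ 0.08334884, -0.0218949 ,  0.00945367, -0.0310539 ,  0.03511723,
       -0.00979371]), 'tau': array([-1.16952935e-03, -5.82385147e+01,  2.93314576e+01,  7.00338766e+00,
        1.26102581e-02, -1.82644641e-06]), 'tool_pos': array([0.24523576, 0.62884935, 0.29217178]), 'orientation': array([ 1.79998836e+02,  8.84884996e-04, -2.13054672e+01]), 'force': array([ 0.37982732, -0.52253828,  0.62141621]), 'moment': array([ 0.00210559,  0.03500688, -0.0095757 ]), 'gripper_force': 0.0, 'opening': 0.08778250084065523}
```

View pics/top0.png

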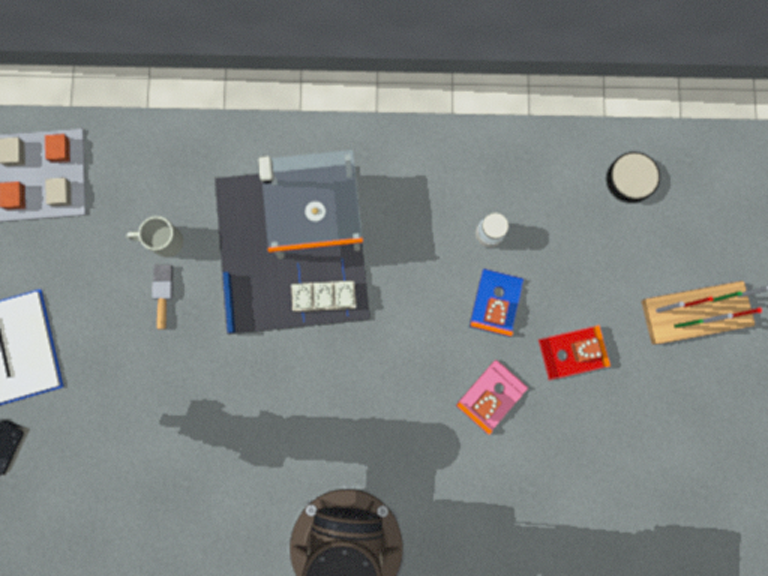

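View pics/scene0.png

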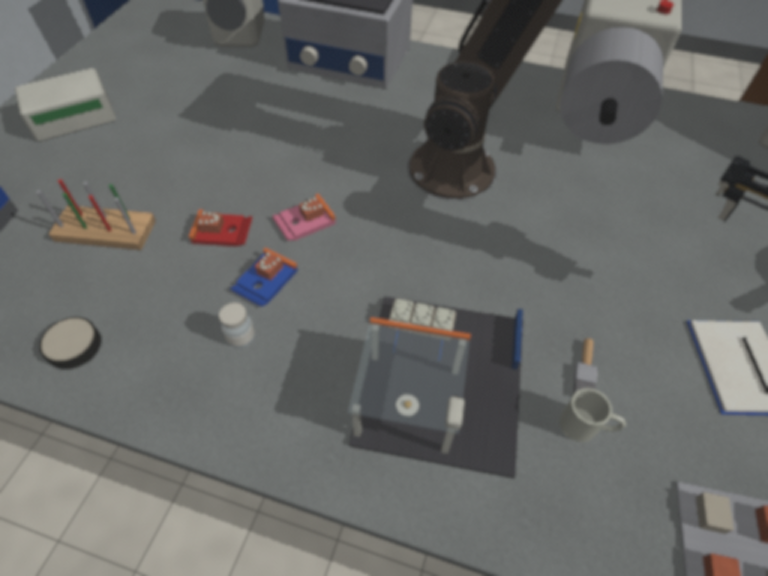

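The top view shows the stage with the pin ring at about (315,211), the rim from (270,249) to (362,239), the row at y≈296 with the fence at (229,303), and the blue carrier at (497,302), nose up. The red and pink carriers are look-alikes. The scene view agrees.

Run:
```python
from h import *
p=ctrl.snapshot("top"); q=ctrl.snapshot("scene")
def P(p,c,z): return onplane(p,np.array(c)/1.5,z)[:2]
def blob(p,x0,x1,y0,y1,f):
    c=p["color"].astype(int); m=np.zeros(c.shape[:2],bool); s=(slice(y0,y1),slice(x0,x1)); m[s]=f(c[s]); v,u=np.nonzero(m); return np.c_[u,v]
white=lambda c:(c.min(2)>150)
orange=lambda c:(c[...,0]-c[...,2]>90)&(c[...,0]>150)&(c[...,1]<150)
blue=lambda c:(c[...,2]-c[...,0]>60)
r=blob(p,200,222,130,152,white); print("ring top",len(r),r.mean(0),onplane(p,r.mean(0),.012))
r=blob(q,260,285,260,282,white); print("ring scene",len(r),r.mean(0),onplane(q,r.mean(0),.012))
for n,pp,b in(("top",p,(175,245,155,170)),("scene",q,(243,317,208,230))):
    o=blob(pp,*b,orange)
    W=np.array([onplane(pp,x,.135)[:2] for x in o]); c=W.mean(0); d=np.linalg.svd(W-c)[2][0]; print("rim",n,len(o),c.round(4),(np.degrees(np.arctan2(d[1],d[0]))%180).round(1), np.ptp((W-c)@d))
o=blob(p,140,160,175,230,blue); W=np.array([onplane(p,x,.047)[:2] for x in o]);c=W.mean(0);d=np.linalg.svd(W-c)[2][0];print("fence",len(o),c,np.degrees(np.arctan2(d[1],d[0]))%180,np.ptp((W-c)@d))
print("corners",P(p,(217,178),.012),P(p,(230,333),.012),P(p,(369,318),.012))
print("row top corners", *[P(p,x,.042).round(3) for x in((292,284),(291,311),(356,308),(354,281))])
for n,pp,b,bo in(("top",p,(310,352,176,226),0),("scene",q,(150,202,160,206),0)):
    bl=blob(pp,*b,blue).astype(np.float32); R=cv2.minAreaRect(np.array([onplane(pp,x,.016)[:2] for x in bl],np.float32)); print("carrier blue",n,R)
    o=blob(pp,*b,orange); 
    if n=="top":
        o=o[o[:,1]>212]; W=np.array([onplane(pp,x,.028)[:2] for x in o]);c=W.mean(0);d=np.linalg.svd(W-c)[2][0];print("bar",len(o),c,np.degrees(np.arctan2(d[1],d[0]))%180)
# hole
print("hole top",P(p,(500,292),.016))
im=np.hstack([cv2.resize(p["color"][125:230,140:250],None,fx=4,fy=4),cv2.resize(p["color"][170:230,305:365],None,fx=6,fy=7)[:420]]); cv2.imwrite("pics/crop1.png",im[:,:,::-1]); print(im.shape)
```

```text
ring top 133 [209.64661654 140.42857143] [0.71267015 0.08290312 0.012     ]
ring scene 83 [271.61445783 269.93975904] [0.71173385 0.0840676  0.012     ]
rim top 198 [0.6109 0.0701] 97.2 0.1902497615938471
rim scene 102 [0.6097 0.0721] 97.0 0.17985628364548897
fence 160 [0.50200412 0.25750124] 7.186091844927091 0.12856084141912563
corners [0.78272276 0.30085419] [0.43938007 0.25625666] [ 0.47712843 -0.04152616]
row top corners [0.544 0.123] [0.486 0.124] [ 0.495 -0.014] [ 0.553 -0.008]
carrier blue top ((0.5238407254219055, -0.3171324133872986), (0.0926673412322998, 0.11590971797704697), 76.77484893798828)
bar 105 [ 0.46088046 -0.30311633] 77.93688639431382
carrier blue scene ((0.521751344203949, -0.31504467129707336), (0.09295348823070526, 0.1155591532588005), 76.92070770263672)
hole top [ 0.53844869 -0.3243324 ]
(420, 800, 3)
```

View pics/crop1.png

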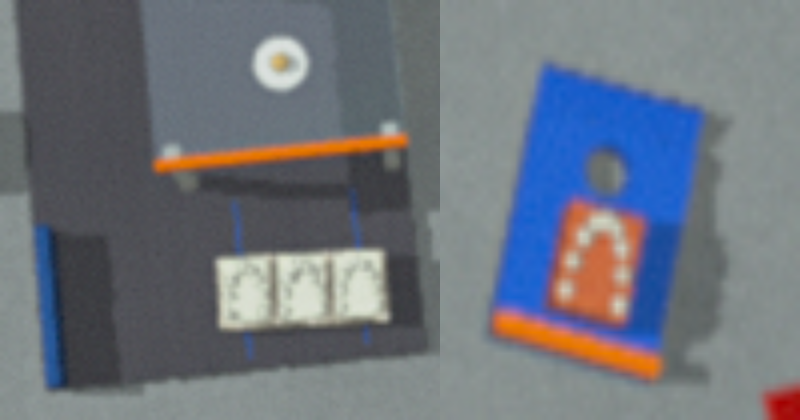

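```bash
cat >> h.py <<'E'
PIN=np.array([.7122,.0835]); YAW=7.1
def st(x,y):  # stage mm -> world m
    a=np.radians(YAW); return PIN+np.array([[np.cos(a),-np.sin(a)],[np.sin(a),np.cos(a)]])@np.array([x,y])/1000
def tost(w):
    a=np.radians(YAW); return np.array([[np.cos(a),np.sin(a)],[-np.sin(a),np.cos(a)]])@(np.array(w)[:2]-PIN)*1000
def go(xy,z,yaw,src=None):
    o=ctrl.get_obs(); p,e=(o["tool_pos"],o["orientation"]) if src is None else src
    R=Ro.from_euler('xyz',e,degrees=True); d=R.inv().apply(np.r_[xy,z]-p)/.8
    t=-((yaw-e[2]+180)%360-180)/90
    print("d",d.round(4).tolist(),"turn",round(t,4),"|mm|",round(np.linalg.norm(d)*800),"t",round(o["clock"],2),"F",o["force"].round(1))
    return (np.r_[xy,z],np.array([180.,0,yaw]))
E
python3 -c "
from h import *
s=go(st(-195,-106),.292,YAW); go(st(-195,-106),.086,YAW,s)"
```

```text
d [0.6401, 0.6556, 0.0002] turn -0.3156 |mm| 733 t 1.3 F [ 0.3  0.9 -0.1]
d [0.0, -0.0, 0.2575] turn -0.0 |mm| 206 t 1.3 F [ 0.3  0.9 -0.1]
```

>>> send_rows(
  deltas=[
    [[0.64, 0.656, 0], -0.316],
    [[0.64, 0.656, 0], -0.316],
    [[0.64, 0.656, 0], -0.316],
    [[0.64, 0.656, 0], -0.316],
    [[0.64, 0.656, 0], -0.316],
  ],
  gripper=0,
)

```text
clock: 1.72
tool_pos: [0.327, 0.4353, 0.2923]
orientation: [-180.0, -0.0, 7.6]
force: [1.2, 0.8, 0.4]
opening: 0.0598
gripper_force: 0.0
```

```bash
python3 -c "
from h import *
s=go(st(-195,-106),.292,YAW);print(ctrl.get_obs()['orientation'])"
```

```text
d [0.1741, 0.6299, 0.0002] turn 0.0057 |mm| 523 t 1.72 F [1.2 0.8 0.4]
[-1.79985953e+02 -1.34555468e-02  7.61671231e+00]
```

>>> send_rows(
  deltas=[
    [[0.174, 0.63, 0], 0],
    [[0.174, 0.63, 0], 0],
    [[0.174, 0.63, 0], 0],
    [[0.174, 0.63, 0], 0],
    [[0.174, 0.63, 0], 0],
  ],
)

```text
clock: 2.13
tool_pos: [0.4068, 0.2428, 0.2926]
orientation: [-180.0, -0.0, 7.2]
force: [0.6, 1.0, 0.2]
opening: 0.0264
gripper_force: 0.0
```

>>> send_rows(
  deltas=[
    [[0.105, 0.379, 0], 0],
    [[0.105, 0.379, 0], 0],
    [[0.105, 0.379, 0], 0],
    [[0.105, 0.379, 0], 0],
    [[0.105, 0.379, 0], 0],
  ],
)

```text
clock: 2.55
tool_pos: [0.487, 0.0504, 0.2927]
orientation: [-180.0, -0.1, 7.2]
force: [0.8, 1.0, -0.1]
opening: 0.0007
gripper_force: 0.0
```

>>> send_rows(
  deltas=[
    [[0.035, 0.128, 0], 0],
    [[0.035, 0.128, 0], 0],
    [[0.035, 0.128, 0], 0],
    [[0.035, 0.128, 0], 0],
    [[0.035, 0.128, 0], 0],
  ],
)

```text
clock: 2.97
tool_pos: [0.5273, -0.0471, 0.2918]
orientation: [180.0, 0.0, 7.0]
force: [-0.1, 0.2, -0.4]
opening: 0.0004
gripper_force: 0.0
```

```bash
python3 -c "
from h import *
s=go(st(-195,-106),.086,YAW);print(ctrl.get_obs()['orientation'])
p=ctrl.snapshot('wrist');save(p,'w1.png',1.2)
t=ctrl.snapshot('top')
for m in('model1_c','model2_c','model3_c'):
    for n,q in(('top',t),('wrist',p)):
        for d in ctrl.boxes_of(q,m)[:3]:
            print(n,m,round(d['conf'],2),np.round(np.array(d['xy'])*[512,384]),tost(onplane(q,np.array(d['xy'])*[512,384],.042,n=='wrist')).round())
"
```

```text
d [0.0059, -0.0009, 0.2573] turn -0.0015 |mm| 206 t 2.97 F [-0.1  0.2 -0.4]
[1.79996907e+02 3.55185308e-02 6.96314860e+00]
top model1_c 0.73 [230. 202.] [-214.  -46.]
wrist model1_c 0.84 [201. 163.] [-194.  -44.]
wrist model1_c 0.29 [132. 161.] [-190.   45.]
top model2_c 0.48 [229. 201.] [-210.  -46.]
wrist model2_c 0.9 [168. 163.] [-193.   -3.]
top model3_c 0.71 [204. 199.] [-197.   33.]
wrist model3_c 0.74 [133. 164.] [-193.   43.]
```

View pics/w1.png

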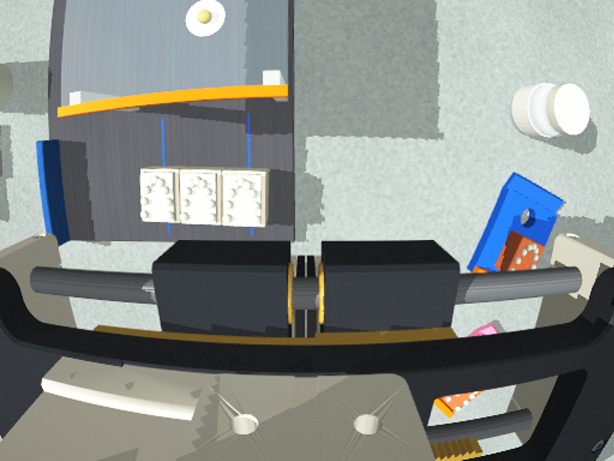

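The wrist view shows the row straight at (140–268, 167–227), the fence at its left at (52,190), and the pin at (205,17). Stage positions: models at x −193, y −44/−3/43, so the pushed face is at −66. Now I go down and push.

>>> send_rows(
  deltas=[
    [[0.004, 0, 0.05], 0],
    [[0.004, 0, 0.1], 0],
    [[0.004, 0, 0.15], 0],
    [[0.004, 0, 0.2], 0],
    [[0.004, 0, 0.24], 0],
  ],
)

```text
clock: 3.78
tool_pos: [0.5295, -0.045, 0.0979]
orientation: [-180.0, 0.0, 7.2]
force: [0.6, -0.1, -0.7]
opening: 0.0001
gripper_force: 0.0
```

>>> send_rows(
  deltas=[
    [[0, 0, 0.012], 0],
    [[0, 0, 0.017], 0],
    [[0, 0, 0.017], 0],
    [[0, 0, 0.017], 0],
    [[0, -0.01, 0.017], 0],
  ],
)

```text
clock: 4.2
tool_pos: [0.5307, -0.0375, 0.0886]
orientation: [-180.0, -0.2, 7.1]
force: [0.1, -0.8, 1.2]
opening: 0.0005
gripper_force: 0.0
```

>>> send_rows(
  deltas=[
    [[0, -0.013, 0], 0],
    [[0, -0.026, 0], 0],
    [[0, -0.039, 0], 0],
    [[0, -0.052, 0], 0],
    [[0, -0.065, 0], 0],
  ],
)

```text
clock: 4.62
tool_pos: [0.523, 0.0154, 0.0872]
orientation: [180.0, -0.1, 7.2]
force: [-0.2, -3.8, 4.0]
opening: 0.0004
gripper_force: 2.2
```

>>> send_rows(
  deltas=[
    [[0, -0.013, 0], 0],
    [[0, -0.026, 0], 0],
    [[0, -0.039, 0], 0],
    [[0, -0.052, 0], 0],
    [[0, -0.06, 0], 0],
  ],
)

```text
clock: 5.03
tool_pos: [0.5167, 0.0631, 0.0864]
orientation: [-180.0, 0.0, 7.2]
force: [0.7, -5.1, 3.2]
opening: 0.0007
gripper_force: 2.1
```

```bash
python3 -c "
from h import *
s=go(st(-195,42),.086,YAW);print(tost(ctrl.get_obs()['tool_pos']))
p=ctrl.snapshot('wrist');save(p,'w2.png',1.2)
for m in('model1_c','model2_c','model3_c'):
        q=p;n='wrist'
        for d in ctrl.boxes_of(q,m)[:3]:
            print(n,m,round(d['conf'],2),np.round(np.array(d['xy'])*[512,384]),tost(onplane(q,np.array(d['xy'])*[512,384],.042,n=='wrist')).round())
"
```

```text
d [0.002, -0.0476, 0.0005] turn 0.0007 |mm| 38 t 5.03 F [ 0.7 -5.1  3.2]
[-196.54127536    3.94790841]
wrist model1_c 0.84 [184. 191.] [-169.   38.]
wrist model2_c 0.86 [106. 210.] [-180.   83.]
wrist model2_c 0.56 [229.  94.] [-123.   15.]
wrist model3_c 0.77 [ 61. 199.] [-174.  112.]
```

View pics/w2.png

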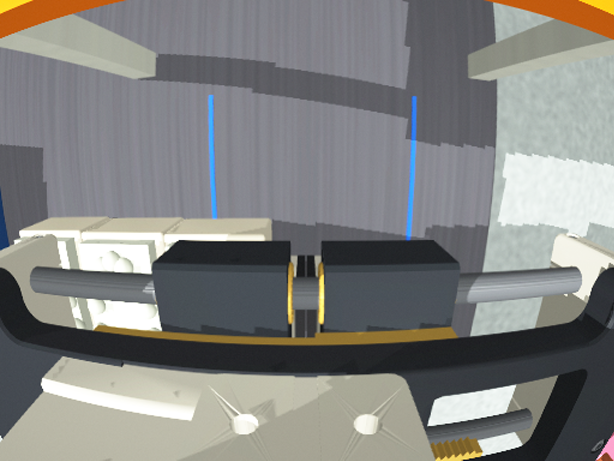

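The row's front edges, (20–270, 220), are in line, so I finish the push.

>>> send_rows(
  deltas=[
    [[0.002, -0.01, 0], 0],
    [[0.002, -0.02, 0], 0],
    [[0.002, -0.03, 0], 0],
    [[0.002, -0.038, 0], 0],
    [[0.002, -0.043, 0], 0],
  ],
)

```text
clock: 5.65
tool_pos: [0.5142, 0.0971, 0.0865]
orientation: [180.0, 0.0, 7.2]
force: [-0.1, -1.4, -0.2]
opening: 0.0001
gripper_force: 0.8
```

>>> send_rows(
  deltas=[
    [[0, -0.002, 0], 0],
    [[0, -0.004, 0], 0],
    [[0, -0.005, 0], 0],
    [[0, -0.005, 0], 0],
    [[0, -0.005, 0], 0],
  ],
)

```text
clock: 6.07
tool_pos: [0.5139, 0.1002, 0.0866]
orientation: [-180.0, -0.0, 7.1]
force: [0.1, 0.3, -0.4]
opening: 0.0002
gripper_force: 0.0
```

>>> send_rows(
  deltas=[
    [[0, -0.002, 0], 0],
    [[0, -0.004, 0], 0],
    [[0, -0.005, 0], 0],
    [[0, -0.005, 0], 0],
    [[0, -0.005, 0], 0],
  ],
)

```text
clock: 6.48
tool_pos: [0.5133, 0.1042, 0.0866]
orientation: [-180.0, -0.0, 7.1]
force: [-1.0, -1.9, 0.6]
opening: 0.0005
gripper_force: 0.7
```

```bash
python3 -c "
from h import *
print(tost(ctrl.get_obs()['tool_pos']))
p=ctrl.snapshot('top');cv2.imwrite('pics/c3.png',cv2.resize(p['color'][125:235,135:255],None,fx=5,fy=5,interpolation=cv2.INTER_CUBIC)[:,:,::-1])
"
```

```text
[-194.77740189   45.08782497]
```

View pics/c3.png

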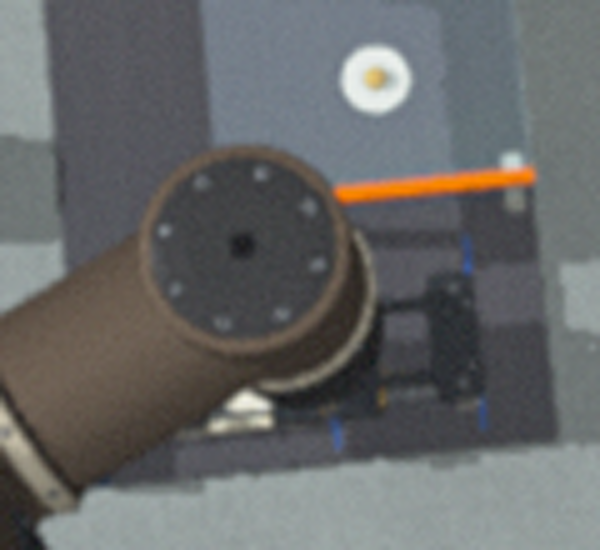

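The arm hides the row in this view. I press a little further, watching the force.

>>> send_rows(
  deltas=[
    [[0, -0.002, 0], 0],
    [[0, -0.003, 0], 0],
    [[0, -0.004, 0], 0],
    [[0, -0.004, 0], 0],
    [[0, -0.004, 0], 0],
  ],
)

```text
clock: 6.95
tool_pos: [0.5125, 0.1063, 0.0866]
orientation: [179.9, 0.1, 7.1]
force: [0.8, -7.4, 2.1]
opening: 0.0002
gripper_force: 4.0
```

>>> send_rows(
  deltas=[
    [[0, -0.002, 0], 0],
    [[0, -0.003, 0], 0],
    [[0, -0.004, 0], 0],
    [[0, -0.004, 0], 0],
    [[0, -0.004, 0], 0],
  ],
)

```text
clock: 7.37
tool_pos: [0.512, 0.1069, 0.0866]
orientation: [179.7, 0.2, 7.1]
force: [7.3, -24.5, 3.5]
opening: 0.0008
gripper_force: 12.6
```

Force climbs to 25 N, so the row is closed up against the fence. I back off, rise, and head for the blue carrier.

>>> send_rows(
  deltas=[
    [[0, 0.012, 0], 0],
    [[0, 0.025, 0], 0],
    [[0, 0.03, -0.05], 0],
    [[0, 0.03, -0.1], 0],
    [[0, 0.03, -0.15], 0],
  ],
  gripper=0,
)

```text
clock: 7.78
tool_pos: [0.5151, 0.0861, 0.2076]
orientation: [180.0, 0.1, 7.1]
force: [0.7, -0.3, -0.5]
opening: 0.0002
gripper_force: 0.0
```

```bash
python3 -c "
from h import *
s=go([.496,-.3105],.25,-12.9)"
```

```text
d [-0.0852, 0.489, -0.0528] turn 0.2224 |mm| 399 t 7.78 F [ 0.7 -0.3 -0.5]
```

>>> send_rows(
  deltas=[
    [[-0.085, 0.489, -0.04], 0.222],
    [[-0.085, 0.489, -0.04], 0.222],
    [[-0.085, 0.489, -0.04], 0.222],
    [[-0.085, 0.489, -0.04], 0.222],
    [[-0.085, 0.489, -0.04], 0.222],
  ],
  gripper=1,
)

```text
clock: 8.2
tool_pos: [0.5054, -0.1223, 0.2239]
orientation: [-179.9, -0.1, -12.8]
force: [0.1, 1.0, -0.2]
opening: 0.0283
gripper_force: 0.0
```

```bash
python3 -c "
from h import *
s=go([.496,-.3105],.25,-12.9)
p=ctrl.snapshot('top')
cv2.imwrite('pics/c4.png',cv2.resize(p['color'][125:235,135:255],None,fx=5,fy=5,interpolation=cv2.INTER_CUBIC)[:,:,::-1])
for m in('model1_c','model2_c','model3_c'):
        for d in ctrl.boxes_of(p,m)[:2]:
            print(m,round(d['conf'],2),np.round(np.array(d['xy'])*[512,384]),tost(onplane(p,np.array(d['xy'])*[512,384],.042)).round())
"
```

```text
d [0.0408, 0.232, -0.0328] turn 0.0009 |mm| 190 t 8.2 F [ 0.1  1.  -0.2]
model3_c 0.55 [161. 204.] [-198.  170.]
```

View pics/c4.png

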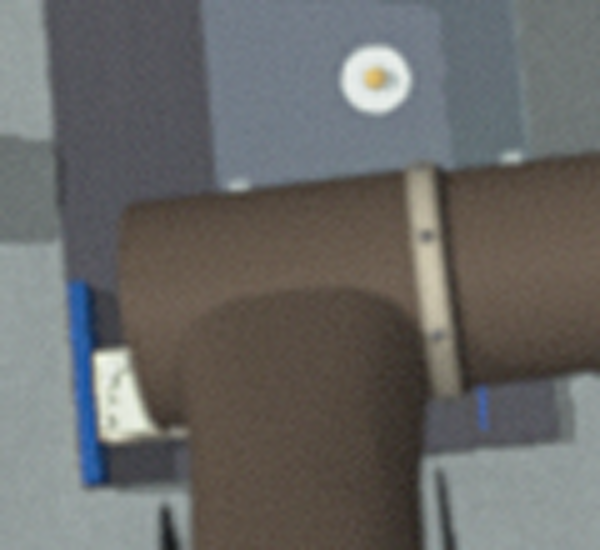

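Model 3 touches the fence at about (97,395) and stands square. On to the carrier.

>>> send_rows(
  deltas=[
    [[0.041, 0.232, -0.01], 0],
    [[0.041, 0.232, -0.01], 0],
    [[0.041, 0.232, -0.01], 0],
    [[0.041, 0.232, -0.01], 0],
    [[0.041, 0.232, -0.01], 0],
  ],
)

```text
clock: 8.82
tool_pos: [0.4969, -0.3109, 0.2312]
orientation: [180.0, -0.0, -12.8]
force: [0.7, -0.1, -0.5]
opening: 0.0775
gripper_force: 0.0
```

```bash
python3 -c "
from h import *
p=ctrl.snapshot('wrist'); save(p,'w5.png',1.2)
c=p['color'].astype(int); m=((c[...,2]-c[...,0])>60)
n,l,s,ce=cv2.connectedComponentsWithStats(m.astype(np.uint8))
for i in range(1,n):
    if s[i,4]>300:
        uv=np.argwhere(l==i)[:,::-1]; W=np.array([onplane(p,x,.016,True)[:2] for x in uv],np.float32); print(s[i],cv2.minAreaRect(W))
for t,z in(('carrier_hole',.016),('carrier_model',.046)):
    for d in ctrl.boxes_of(p,t)[:3]: print(t,round(d['conf'],2),np.round(np.array(d['xy'])*[512,384]),onplane(p,np.array(d['xy'])*[512,384],z,True))
go([.496,-.3105],.25,-12.9); print(ctrl.get_obs()['opening'])
"
```

```text
[ 212   93   89  114 7287] ((0.5202412605285645, -0.31759771704673767), (0.09112372994422913, 0.12099061906337738), 76.77873992919922)
carrier_hole 0.94 [283. 276.] [ 0.36755363 -0.31729748  0.016     ]
carrier_hole 0.92 [406. 191.] [ 0.43858596 -0.48068218  0.016     ]
carrier_hole 0.63 [253. 158.] [ 0.51372429 -0.31398232  0.016     ]
carrier_model 0.96 [408. 190.] [ 0.45130713 -0.46827264  0.046     ]
carrier_model 0.71 [254. 158.] [ 0.51766563 -0.31597025  0.046     ]
carrier_model 0.64 [282. 275.] [ 0.38795786 -0.31664866  0.046     ]
d [-0.0005, 0.0017, -0.0242] turn -0.0001 |mm| 19 t 8.97 F [-0.4  1.3  0.6]
0.08622403186620993
```

View pics/w5.png

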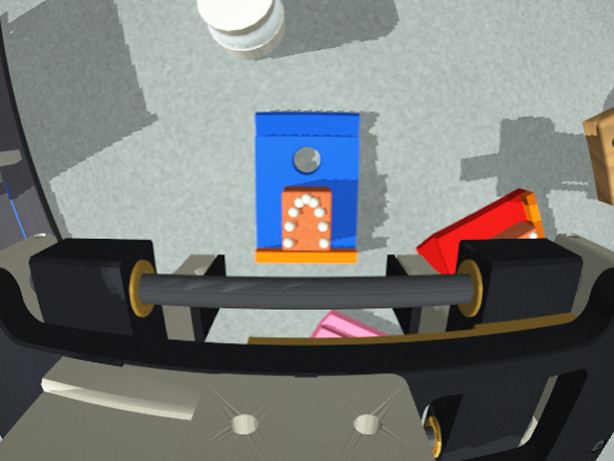

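The wrist view shows the blue carrier centred under the tool: block at (306,220), hole at (306,160). Its plate measures 121 mm against the expected 122. Next I descend and grip.

>>> send_rows(
  deltas=[
    [[-0.005, 0, 0.05], 0.004],
    [[-0.005, 0, 0.1], 0.004],
    [[-0.005, 0, 0.15], 0.004],
    [[-0.005, 0, 0.179], 0.004],
    [[-0.005, 0, 0.179], 0.004],
  ],
  gripper=1,
)

```text
clock: 9.38
tool_pos: [0.4913, -0.3057, 0.084]
orientation: [-180.0, 0.3, -13.1]
force: [-0.2, 0.5, 0.3]
opening: 0.0876
gripper_force: 0.0
```

>>> send_rows(
  deltas=[
    [[0, 0, 0], 0],
    [[0, 0, 0], 0],
    [[0, 0, 0], 0],
    [[0, 0, 0], 0],
    [[0, 0, 0], 0],
  ],
  gripper=0,
)

```text
clock: 9.8
tool_pos: [0.493, -0.3081, 0.0894]
orientation: [-180.0, -0.1, -13.2]
force: [0.0, 0.8, 0.3]
opening: 0.0596
gripper_force: 0.0
```

>>> send_rows(
  deltas=[
    [[0, 0, 0], 0],
    [[0, 0, 0], 0],
    [[0, 0, 0], 0],
    [[0, 0, 0], 0],
    [[0, 0, 0], 0],
  ],
)

```text
clock: 10.22
tool_pos: [0.4925, -0.3084, 0.0885]
orientation: [180.0, -0.0, -13.2]
force: [-0.1, 0.1, 4.3]
opening: 0.0396
gripper_force: 30.0
```

>>> send_rows(
  deltas=[
    [[0, 0, -0.04], 0],
    [[0, 0, -0.08], 0],
    [[0, 0, -0.12], 0],
    [[0, 0, -0.15], 0],
    [[0, 0, -0.15], 0],
  ],
)

```text
clock: 10.63
tool_pos: [0.4945, -0.309, 0.2132]
orientation: [179.9, -0.4, -13.2]
force: [0.5, -0.5, -2.5]
opening: 0.0398
gripper_force: 30.0
```

```bash
python3 -c "
from h import *
go(st(-152,0),.22,7.1)"
```

```text
d [-0.025, -0.4738, -0.0091] turn -0.2251 |mm| 380 t 10.63 F [ 0.5 -0.5 -2.5]
```

>>> send_rows(
  deltas=[
    [[-0.025, -0.473, -0.03], -0.226],
    [[-0.025, -0.473, -0.03], -0.226],
    [[-0.025, -0.473, -0.03], -0.226],
    [[-0.025, -0.473, -0.03], -0.226],
    [[-0.025, -0.473, -0.03], -0.226],
  ],
)

```text
clock: 11.05
tool_pos: [0.5283, -0.1017, 0.2202]
orientation: [-180.0, 0.1, 7.1]
force: [1.4, -0.6, -3.8]
opening: 0.0395
gripper_force: 30.0
```

```bash
python3 -c "
from h import *
go(st(-215,0),.22,7.1)
p=ctrl.snapshot('wrist');R=cv2.Rodrigues(np.array(p['rvec'],float))[0];c=-R.T@np.array(p['tvec'],float).ravel()
o=ctrl.get_obs();print('cam in tool',Ro.from_euler('xyz',o['orientation'],degrees=True).inv().apply(c-o['tool_pos']))"
```

```text
d [-0.012, -0.2013, 0.0004] turn 0.0003 |mm| 161 t 11.05 F [ 1.4 -0.6 -3.8]
cam in tool [ 0.0625305   0.00560492 -0.09120372]
```

>>> send_rows(
  deltas=[
    [[-0.012, -0.2, 0], 0],
    [[-0.012, -0.2, 0], 0],
    [[-0.012, -0.2, 0], 0],
    [[-0.012, -0.2, 0], 0],
    [[-0.012, -0.2, 0], 0],
  ],
)

```text
clock: 11.52
tool_pos: [0.4986, 0.0586, 0.2204]
orientation: [-179.9, 0.0, 7.4]
force: [0.3, -0.3, -3.2]
opening: 0.0397
gripper_force: 30.0
```

```bash
python3 -c "
from h import *
go(st(-215,0),.104,7.1)
p=ctrl.snapshot('wrist')
z=ctrl.get_obs()['tool_pos'][2]-.0885+.016
c=p['color'].astype(int); m=((c[...,2]-c[...,0])>60); m[:, :150]=0
n,l,s,ce=cv2.connectedComponentsWithStats(m.astype(np.uint8)); i=1+np.argmax(s[1:,4])
W=np.array([onplane(p,x,z,True)[:2] for x in np.argwhere(l==i)[:,::-1]],np.float32);r=cv2.minAreaRect(W);print(s[i],r,tost(r[0]))
for t,zz in (('pin_foot',.012),):
    v,u=np.nonzero((c[:90].min(2)>200)); print(len(u),u.mean(),v.mean(),u.std(),v.std())
save(p,'w6.png',1.2)
"
```

```text
d [0.0001, 0.0023, 0.1455] turn 0.0029 |mm| 116 t 11.52 F [ 0.3 -0.3 -3.2]
[  174    69   163   156 19156] ((0.5424234867095947, 0.06394048035144806), (0.09023483097553253, 0.09064191579818726), 7.214778423309326) [-170.89224195    1.57509172]
7858 329.21786714176636 41.60295240519216 203.66646793668238 28.92432973354822
```

View pics/w6.png

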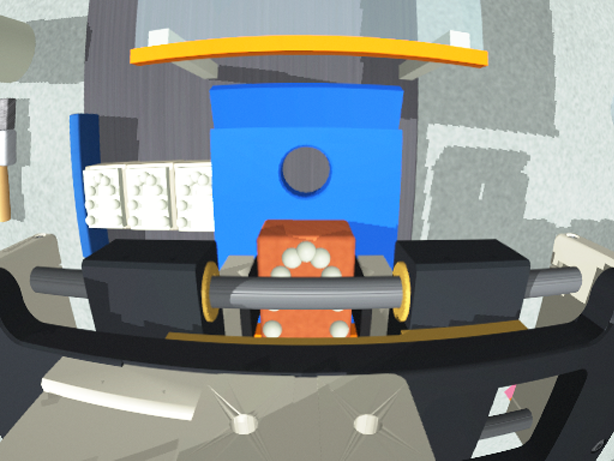

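The wrist view shows the carrier level and square, with its nose edge at y≈88 in front of the rim at y≈55. The row is parked on the fence at (85–213, 165–228). Next I descend, slide in low, lower and release.

>>> send_rows(
  deltas=[
    [[0, 0.002, 0.04], 0.002],
    [[0, 0.002, 0.08], 0.002],
    [[0, 0.002, 0.12], 0.002],
    [[0, 0.002, 0.144], 0.002],
    [[0, 0.002, 0.146], 0.002],
  ],
)

```text
clock: 11.98
tool_pos: [0.498, 0.0508, 0.1007]
orientation: [179.9, 0.4, 6.9]
force: [-0.3, -0.0, -3.5]
opening: 0.04
gripper_force: 30.0
```

>>> send_rows(
  deltas=[
    [[0, 0, 0], 0],
    [[0.02, 0, 0], 0],
    [[0.04, 0, 0], 0],
    [[0.06, 0, 0], 0],
    [[0.075, 0, 0], 0],
  ],
)

```text
clock: 12.4
tool_pos: [0.5616, 0.0598, 0.1063]
orientation: [-180.0, -0.2, 7.0]
force: [-0.3, 0.8, -3.3]
opening: 0.0396
gripper_force: 30.0
```

```bash
python3 -c "
from h import *
go(st(-155,0),.1005,7.1); print(ctrl.get_obs()['tool_pos'])"
```

```text
d [-0.0033, -0.0061, 0.0072] turn -0.0017 |mm| 8 t 12.4 F [-0.3  0.8 -3.3]
[0.56158787 0.05979658 0.10627807]
```

>>> send_rows(
  deltas=[
    [[0, 0, 0], 0],
    [[0, 0, 0], 0],
    [[0, 0, 0], 0],
    [[0, 0, 0], 0],
    [[0, 0, 0], 0],
  ],
)

```text
clock: 12.82
tool_pos: [0.5591, 0.0596, 0.1049]
orientation: [-180.0, -0.0, 7.0]
force: [-0.2, 0.3, -2.9]
opening: 0.0395
gripper_force: 30.0
```

```bash
python3 -c "
from h import *
go(st(-155,0),.1005,7.1); print(ctrl.get_obs()['tool_pos'])"
```

```text
d [-0.0001, -0.006, 0.0055] turn -0.0016 |mm| 7 t 12.82 F [-0.2  0.3 -2.9]
[0.55905072 0.05956758 0.10491461]
```

>>> send_rows(
  deltas=[
    [[0, -0.003, 0], -0.002],
    [[0, -0.006, 0], -0.002],
    [[0, -0.006, 0.003], -0.002],
    [[0, -0.006, 0.006], -0.002],
    [[0, -0.006, 0.006], -0.002],
  ],
)

```text
clock: 13.23
tool_pos: [0.5591, 0.0648, 0.0997]
orientation: [180.0, -0.0, 7.2]
force: [-0.3, 1.2, 1.0]
opening: 0.0402
gripper_force: 30.0
```

>>> send_rows(
  deltas=[
    [[0, 0, 0], 0],
    [[0, 0, 0], 0],
    [[0, 0, 0], 0],
    [[0, 0, 0], 0],
    [[0, 0, 0], 0],
  ],
)

```text
clock: 13.65
tool_pos: [0.5591, 0.0646, 0.0997]
orientation: [-180.0, -0.0, 7.1]
force: [-0.3, 1.1, 0.0]
opening: 0.0399
gripper_force: 30.0
```

```bash
python3 -c "
from h import *
go(st(-155,0),.1005,7.1); print(ctrl.get_obs()['tool_pos'])
p=ctrl.snapshot('wrist')
import numpy as np
np.savez('w7.npz',c=p['color'])
c=p['color'].astype(int); z=.028
m=((c[...,2]-c[...,0])>60); m[:,:120]=0; 
n,l,s,ce=cv2.connectedComponentsWithStats(m.astype(np.uint8)); i=1+np.argmax(s[1:,4])
W=np.array([onplane(p,x,z,True)[:2] for x in np.argwhere(l==i)[:,::-1]],np.float32);r=cv2.minAreaRect(W);print(s[i],r,tost(r[0]))
mm=(l==i).astype(np.uint8); cs,_=cv2.findContours(255-mm*255,cv2.RETR_LIST,cv2.CHAIN_APPROX_NONE)
for q in cs:
    if 150<cv2.contourArea(q)<6000:
        ce,rad=cv2.minEnclosingCircle(q); print('hole?',cv2.contourArea(q),ce,rad,tost(onplane(p,ce,z,True)))
"
```

```text
d [-0.0009, 0.0002, -0.001] turn 0.0004 |mm| 1 t 13.65 F [-0.3  1.1  0. ]
[0.55910398 0.06455752 0.09970258]
[  174    68   163    92 13352] ((0.6227887272834778, 0.07223398983478546), (0.05077693611383438, 0.09053852409124374), 6.97793436050415) [-90.11815702  -0.12825635]
```

The carrier lies on the stage at y −0.1 mm, yaw 7.0°. I release with a small opening and rise.

The gripper must stay vertical here because the interface gives no tilt. Its body would therefore meet the guard rim before the carrier docks, so I plan to use a look-alike carrier, held level, as a push stick.

>>> send_rows(
  deltas=[
    [[0, 0, 0], 0],
    [[0, 0, 0], 0],
    [[0, 0, 0], 0],
    [[0, 0, 0], 0],
    [[0, 0, 0], 0],
  ],
  gripper=0.68,
)

```text
clock: 14.12
tool_pos: [0.559, 0.0644, 0.0997]
orientation: [180.0, 0.0, 7.1]
force: [-0.6, 0.1, 1.1]
opening: 0.059
gripper_force: 0.0
```

>>> send_rows(
  deltas=[
    [[0, 0, -0.02], 0],
    [[0, 0, -0.06], 0],
    [[-0.02, 0, -0.1], 0],
    [[-0.06, 0, -0.14], 0],
    [[-0.1, 0, -0.18], 0],
  ],
)

```text
clock: 14.53
tool_pos: [0.484, 0.055, 0.2394]
orientation: [180.0, 0.0, 7.1]
force: [0.1, 0.4, 1.1]
opening: 0.0599
gripper_force: 0.0
```

```bash
python3 -c "
from h import *
p=ctrl.snapshot('top'); c=p['color'].astype(int)
m=(c[...,0]-c[...,1]>80)&(c[...,1]<60)&(c[...,0]>120); m[:,:345]=0; m[:205]=0; m[265:]=0; m[:,412:]=0
W=np.array([onplane(p,x,.016)[:2] for x in np.argwhere(m)[:,::-1]],np.float32); print('red',len(W),cv2.minAreaRect(W))
o=(c[...,0]-c[...,2]>90)&(c[...,1]>75)&(c[...,1]<150); o[:,:345]=0;o[:210]=0;o[260:]=0;o[:,415:]=0
uv=np.argwhere(o)[:,::-1]; print(len(uv),uv.min(0),uv.max(0)); u=uv[uv[:,0]>397]; W=np.array([onplane(p,x,.028)[:2] for x in u]);print('bar',len(u),W.mean(0),(lambda d:np.degrees(np.arctan2(d[1],d[0])))(np.linalg.svd(W-W.mean(0))[2][0]))
for d in ctrl.boxes_of(p,'carrier_model')[:4]: print(round(d['conf'],2),onplane(p,np.array(d['xy'])*[512,384],.046))
go([.41,-.47],.26,-80)
"
```

```text
red 726 ((0.4102936387062073, -0.47568798065185547), (0.08637157082557678, 0.12037752568721771), 14.029233932495117)
168 [384 217] [406 244]
bar 97 [ 0.4234026 -0.5375455] -166.5168094461138
0.89 [ 0.41206047 -0.45533409  0.046     ]
0.59 [ 0.32101329 -0.30149112  0.046     ]
0.41 [0.60744388 0.02758269 0.046     ]
d [-0.1728, 0.6396, -0.0233] turn 0.9686 |mm| 530 t 14.63 F [ 2.   0.6 -0.2]
```

>>> send_rows(
  deltas=[
    [[-0.16, 0.68, -0.02], 0.926],
    [[-0.16, 0.68, -0.02], 0.926],
    [[-0.16, 0.68, -0.02], 0.926],
    [[-0.16, 0.68, -0.02], 0.926],
    [[-0.16, 0.68, -0.02], 0.926],
  ],
  gripper=1,
)

```text
clock: 15.05
tool_pos: [0.462, -0.1535, 0.2447]
orientation: [-180.0, -0.0, -29.0]
force: [0.9, -0.0, 0.2]
opening: 0.0851
gripper_force: 0.0
```

```bash
python3 -c "
from h import *
go([.416,-.503],.25,-76.2);print(ctrl.get_obs()['joint_pos'].round())"
```

```text
d [0.1614, 0.41, -0.0067] turn 0.5247 |mm| 353 t 15.05 F [ 0.9 -0.   0.2]
[  5.   5. -26.   0. -59.  56.]
```

>>> send_rows(
  deltas=[
    [[0.161, 0.41, -0.007], 0.525],
    [[0.161, 0.41, -0.007], 0.525],
    [[0.161, 0.41, -0.007], 0.525],
    [[0.161, 0.41, -0.007], 0.525],
    [[0.161, 0.41, -0.007], 0.525],
  ],
)

```text
clock: 15.47
tool_pos: [0.4356, -0.3607, 0.2476]
orientation: [-180.0, 0.0, -64.8]
force: [0.8, 0.6, 0.7]
opening: 0.0877
gripper_force: 0.0
```

```bash
python3 -c "
from h import *
go([.416,-.503],.25,-76.2)"
```

```text
d [0.1506, 0.0978, -0.003] turn 0.1263 |mm| 144 t 15.47 F [0.8 0.6 0.7]
```

>>> send_rows(
  deltas=[
    [[0.15, 0.098, 0], 0.126],
    [[0.15, 0.098, 0], 0.126],
    [[0.15, 0.098, 0], 0.126],
    [[0.15, 0.098, 0], 0.126],
    [[0.15, 0.098, 0], 0.126],
  ],
)

```text
clock: 15.88
tool_pos: [0.4159, -0.5045, 0.2461]
orientation: [179.9, 0.1, -76.0]
force: [0.6, -0.1, -0.4]
opening: 0.0875
gripper_force: 0.0
```

```bash
python3 -c "
from h import *
p=ctrl.snapshot('wrist');c=p['color'].astype(int)
m=(c[...,0]-c[...,1]>90)&(c[...,1]<70)&(c[...,2]<70)
n,l,s,ce=cv2.connectedComponentsWithStats(m.astype(np.uint8))
for i in range(1,n):
  if s[i,4]>400: W=np.array([onplane(p,x,.016,True)[:2] for x in np.argwhere(l==i)[:,::-1]],np.float32); print(s[i],cv2.minAreaRect(W))
for d in ctrl.boxes_of(p,'carrier_model')[:3]: print(round(d['conf'],2),d['xy'],onplane(p,np.array(d['xy'])*[512,384],.046,True))
p=ctrl.snapshot('top');c=p['color'].astype(int); m=(c[...,2]-c[...,0])>60; m[:,:170]=0;m[:,250:]=0
n,l,s,ce=cv2.connectedComponentsWithStats(m.astype(np.uint8))
for i in range(1,n):
  if s[i,4]>100: print(s[i],tost(onplane(p,ce[i],.028)))
for t,z in (('carrier_hole',.028),('carrier_model',.058),('model1_c',.05),('model2_c',.05),('model3_c',.05)):
  for d in ctrl.boxes_of(p,t)[:4]: print(t,round(d['conf'],2),tost(onplane(p,np.array(d['xy'])*[512,384],z)).round())
go([.416,-.503],.088,-76.2)
"
```

```text
[ 214  147   82   84 4353] ((0.40973901748657227, -0.48364660143852234), (0.08912970870733261, 0.09745996445417404), 13.950315475463867)
0.97 [0.5035, 0.4633] [ 0.41167368 -0.50472104  0.046     ]
[198 164  32  31 591] [-128.30254533   -1.18145516]
carrier_hole 0.91 [-144.   -2.]
carrier_hole 0.59 [-395. -568.]
carrier_model 0.89 [-158.   -8.]
carrier_model 0.55 [-387. -553.]
model1_c 0.74 [-210.   86.]
model1_c 0.54 [-144.   -6.]
model2_c 0.63 [-198.  129.]
model3_c 0.49 [-198.  160.]
d [0.0034, 0.0032, 0.2004] turn 0.0051 |mm| 160 t 16.28 F [ 0.2 -0.2 -0.2]
```

>>> send_rows(
  deltas=[
    [[0.001, 0, 0.05], 0],
    [[0.001, 0, 0.1], 0],
    [[0.001, 0, 0.15], 0],
    [[0.001, 0, 0.19], 0],
    [[0.001, 0, 0.198], 0],
  ],
)

```text
clock: 16.7
tool_pos: [0.4152, -0.4986, 0.084]
orientation: [179.7, 0.4, -75.8]
force: [-0.8, -0.1, -0.4]
opening: 0.0873
gripper_force: 0.0
```

>>> send_rows(
  deltas=[
    [[0, 0, 0], 0],
    [[0, 0, 0], 0],
    [[0, 0, 0], 0],
    [[0, 0, 0], 0],
    [[0, 0, 0], 0],
  ],
  gripper=0,
)

```text
clock: 17.12
tool_pos: [0.4183, -0.5019, 0.0917]
orientation: [-179.9, -0.2, -75.8]
force: [-0.8, -0.3, 0.8]
opening: 0.0598
gripper_force: 0.0
```

>>> send_rows(
  deltas=[
    [[0, 0, 0], 0],
    [[0, 0, 0], 0],
    [[0, 0, 0], 0],
    [[0, 0, 0], 0],
    [[0, 0, 0], 0],
  ],
)

```text
clock: 17.53
tool_pos: [0.4172, -0.5015, 0.09]
orientation: [180.0, -0.0, -75.8]
force: [-2.7, 0.8, 6.4]
opening: 0.0398
gripper_force: 30.0
```

>>> send_rows(
  deltas=[
    [[0, 0, -0.04], 0],
    [[0, 0, -0.08], 0],
    [[0, 0, -0.12], 0],
    [[0, 0, -0.15], 0],
    [[0, 0, -0.15], 0],
  ],
)

```text
clock: 17.95
tool_pos: [0.4192, -0.5029, 0.2151]
orientation: [-179.7, -0.4, -75.8]
force: [1.0, 0.0, -1.5]
opening: 0.0397
gripper_force: 30.0
```

```bash
python3 -c "
from h import *
p=ctrl.snapshot('wrist');c=p['color'].astype(int)
z=ctrl.get_obs()['tool_pos'][2]-.088+.016
m=(c[...,0]-c[...,1]>90)&(c[...,1]<70)&(c[...,2]<70)
W=np.array([onplane(p,x,z,True)[:2] for x in np.argwhere(m)[:,::-1]],np.float32); print(len(W),cv2.minAreaRect(W))
print(st(-305,0),np.linalg.norm(st(-305,0)));go(st(-300,0),.22,-172.9)"
```

```text
4049 ((0.41954419016838074, -0.5043809413909912), (0.09003721177577972, 0.08387643843889236), 14.367759704589844)
[0.40953876 0.04580155] 0.4120919521458476
d [-0.6658, -0.1632, -0.0118] turn 1.0786 |mm| 548 t 18.0 F [-1.4  0.6 -4.1]
```

```bash
python3 -c "
from h import *
go(st(-250,0),.22,-172.9)"
```

```text
d [-0.6581, -0.2252, -0.0116] turn 1.0786 |mm| 557 t 18.0 F [-1.4  0.6 -4.1]
```

>>> send_rows(
  deltas=[
    [[-0.658, -0.225, -0.02], 1],
    [[-0.658, -0.225, -0.02], 1],
    [[-0.658, -0.225, -0.02], 1],
    [[-0.658, -0.225, -0.02], 1],
    [[-0.658, -0.225, -0.02], 1],
  ],
)

```text
clock: 18.42
tool_pos: [0.4326, -0.3048, 0.2131]
orientation: [179.8, 0.0, -109.7]
force: [1.5, -0.2, -2.8]
opening: 0.0395
gripper_force: 30.0
```

```bash
python3 -c "
from h import *
go(st(-250,0),.22,-172.9)"
```

```text
d [-0.4338, 0.1136, -0.008] turn 0.7022 |mm| 359 t 18.42 F [ 1.5 -0.2 -2.8]
```

>>> send_rows(
  deltas=[
    [[-0.434, 0.114, -0.01], 0.702],
    [[-0.434, 0.114, -0.01], 0.702],
    [[-0.434, 0.114, -0.01], 0.702],
    [[-0.434, 0.114, -0.01], 0.702],
    [[-0.434, 0.114, -0.01], 0.702],
  ],
)

```text
clock: 18.83
tool_pos: [0.4477, -0.1287, 0.2176]
orientation: [179.9, -0.1, -140.0]
force: [1.1, 0.4, -3.2]
opening: 0.0396
gripper_force: 30.0
```

```bash
python3 -c "
from h import *
go(st(-300,0),.22,-172.9)"
```

```text
d [-0.1088, 0.1945, -0.0028] turn 0.3653 |mm| 178 t 18.83 F [ 1.1  0.4 -3.2]
```

>>> send_rows(
  deltas=[
    [[-0.109, 0.195, -0.003], 0.365],
    [[-0.109, 0.195, -0.003], 0.365],
    [[-0.109, 0.195, -0.003], 0.365],
    [[-0.109, 0.195, -0.003], 0.365],
    [[-0.109, 0.195, -0.003], 0.365],
  ],
)

```text
clock: 19.25
tool_pos: [0.4157, 0.0348, 0.22]
orientation: [-180.0, -0.1, -168.6]
force: [0.2, -0.0, -3.4]
opening: 0.0397
gripper_force: 30.0
```

>>> send_rows(
  deltas=[
    [[0, 0, 0], 0],
    [[0, 0, 0], 0],
    [[0, 0, 0], 0],
    [[0, 0, 0], 0],
    [[0, 0, 0], 0],
  ],
)

```text
clock: 19.67
tool_pos: [0.4172, 0.0327, 0.2209]
orientation: [-180.0, -0.1, -168.4]
force: [0.6, 0.4, -3.3]
opening: 0.0399
gripper_force: 30.0
```

```bash
python3 -c "
from h import *
print(tost(ctrl.get_obs()['tool_pos']))
go(st(-300,0),.108,-172.9)
p=ctrl.snapshot('top');c=p['color'].astype(int)
for nm,m,z in(('blue',(c[...,2]-c[...,0])>60,.028),('red',(c[...,0]-c[...,1]>80)&(c[...,1]<60)&(c[...,0]>120),.146)):
  m=m.copy();m[:,:165]=0;m[:,260:]=0
  n,l,s,ce=cv2.connectedComponentsWithStats(m.astype(np.uint8))
  for i in range(1,n):
    if s[i,4]>60:
      P=np.array([tost(onplane(p,x,z)) for x in np.argwhere(l==i)[:,::-1]]);print(nm,s[i],P.min(0).round(),P.max(0).round())
"
```

```text
[-299.04215346  -13.96675427]
d [-0.0003, 0.0175, 0.1412] turn 0.0501 |mm| 114 t 19.67 F [ 0.6  0.4 -3.3]
blue [198 157  28   5  67] [-71. -46.] [-63.  43.]
blue [198 164  32  29 504] [-179.  -50.] [-85.  47.]
```

>>> send_rows(
  deltas=[
    [[0, 0.01, 0], 0.05],
    [[0, 0.0175, 0], 0.05],
    [[0, 0.0175, 0], 0.05],
    [[0, 0.0175, 0.03], 0.05],
    [[0, 0.0175, 0.06], 0.05],
  ],
)

```text
clock: 20.13
tool_pos: [0.4156, 0.0477, 0.1741]
orientation: [179.9, 0.2, -172.7]
force: [0.6, 0.4, -5.0]
opening: 0.0399
gripper_force: 30.0
```

>>> send_rows(
  deltas=[
    [[0, 0, 0.03], 0],
    [[0, 0, 0.055], 0],
    [[0, 0, 0.07], 0],
    [[0, 0, 0.07], 0],
    [[0, 0, 0.07], 0],
  ],
)

```text
clock: 20.55
tool_pos: [0.4145, 0.047, 0.1173]
orientation: [-179.9, -0.1, -172.7]
force: [-0.2, -0.1, -3.3]
opening: 0.0397
gripper_force: 30.0
```

```bash
python3 -c "
from h import *
print(tost(ctrl.get_obs()['tool_pos']))
go(st(-300,0),.107,-172.9)
"
```

```text
[-299.94610398    0.52862905]
d [0.0001, -0.0006, 0.0128] turn 0.0017 |mm| 10 t 20.55 F [-0.2 -0.1 -3.3]
```

>>> send_rows(
  deltas=[
    [[0, 0, 0.006], 0.002],
    [[0, 0, 0.012], 0.002],
    [[0, 0, 0.012], 0.002],
    [[0, 0, 0.012], 0.002],
    [[-0.006, 0, 0.012], 0.002],
  ],
)

```text
clock: 20.97
tool_pos: [0.4188, 0.0477, 0.1081]
orientation: [180.0, -0.0, -173.0]
force: [-0.0, 0.5, -3.7]
opening: 0.0394
gripper_force: 30.0
```

>>> send_rows(
  deltas=[
    [[-0.008, 0, 0], 0],
    [[-0.016, 0, 0], 0],
    [[-0.024, 0, 0], 0],
    [[-0.032, 0, 0], 0],
    [[-0.04, 0, 0], 0],
  ],
)

```text
clock: 21.38
tool_pos: [0.4516, 0.0518, 0.1077]
orientation: [-180.0, -0.0, -173.0]
force: [-2.1, -0.7, -3.2]
opening: 0.0398
gripper_force: 30.0
```

>>> send_rows(
  deltas=[
    [[-0.008, 0, 0], 0],
    [[-0.016, 0, 0], 0],
    [[-0.024, 0, 0], 0],
    [[-0.032, 0, 0], 0],
    [[-0.035, 0, 0], 0],
  ],
)

```text
clock: 21.8
tool_pos: [0.48, 0.0555, 0.1079]
orientation: [180.0, 0.0, -173.0]
force: [-1.6, -0.1, -3.8]
opening: 0.0398
gripper_force: 30.0
```

```bash
cat > chk.py <<'E'
from h import *
print(tost(ctrl.get_obs()['tool_pos']))
go(st(-179,0),.107,-172.9)
p=ctrl.snapshot('top');c=p['color'].astype(int)
m=(c[...,2]-c[...,0])>45;m[:,:172]=0;m[:,260:]=0
n,l,s,ce=cv2.connectedComponentsWithStats(m.astype(np.uint8))
for i in range(1,n):
    if s[i,4]>40:
      P=np.array([tost(onplane(p,x,.028)) for x in np.argwhere(l==i)[:,::-1]]);print('blue',s[i],P.min(0).round(),P.max(0).round(),cv2.minAreaRect(P.astype(np.float32)))
E
python3 chk.py
```

```text
[-233.8289182     0.93917826]
d [-0.0685, -0.0011, 0.0011] turn -0.0011 |mm| 55 t 21.8 F [-1.6 -0.1 -3.8]
blue [196 142  30  20 478] [-71. -48.] [-12.  45.] ((-41.083003997802734, -1.318084716796875), (93.06523132324219, 58.81601333618164), 89.83769989013672)
blue [219 164  10  13 103] [-128.  -50.] [-86. -22.] ((-106.64257049560547, -36.7291259765625), (29.12603187561035, 39.77050018310547), 84.39705657958984)
```

The pushing works: the nose is at x −12, y centred within about 1 mm, and the force is small. Continuing slowly over the pin.

>>> send_rows(
  deltas=[
    [[-0.005, 0, 0], 0],
    [[-0.01, 0, 0], 0],
    [[-0.015, 0, 0], 0],
    [[-0.02, 0, 0], 0],
    [[-0.025, 0, 0], 0],
  ],
)

```text
clock: 22.27
tool_pos: [0.4986, 0.0575, 0.1078]
orientation: [-180.0, -0.1, -173.0]
force: [-2.6, -0.1, -2.4]
opening: 0.0397
gripper_force: 30.0
```

>>> send_rows(
  deltas=[
    [[-0.005, 0, 0], 0],
    [[-0.01, 0, 0], 0],
    [[-0.015, 0, 0], 0],
    [[-0.02, 0, 0], 0],
    [[-0.025, 0, 0], 0],
  ],
)

```text
clock: 22.68
tool_pos: [0.5194, 0.0604, 0.108]
orientation: [180.0, 0.0, -173.0]
force: [-1.0, 0.8, -3.5]
opening: 0.0401
gripper_force: 30.0
```

```bash
python3 chk.py
```

```text
[-194.19106886    0.8639871 ]
d [-0.019, -0.001, 0.0012] turn -0.0011 |mm| 15 t 22.68 F [-1.   0.8 -3.5]
blue [195 129  31  31 599] [-71. -48.] [32. 46.] ((-18.771255493164062, -0.8680152893066406), (95.1930923461914, 101.5964126586914), 88.57650756835938)
```

>>> send_rows(
  deltas=[
    [[-0.003, 0, 0], 0],
    [[-0.006, 0, 0], 0],
    [[-0.009, 0, 0], 0],
    [[-0.012, 0, 0], 0],
    [[-0.015, 0, 0], 0],
  ],
)

```text
clock: 23.15
tool_pos: [0.5308, 0.0617, 0.108]
orientation: [180.0, 0.0, -173.0]
force: [-2.6, -0.7, -3.1]
opening: 0.0398
gripper_force: 30.0
```

```bash
python3 chk.py
```

```text
[-182.68686492    0.76032265]
d [-0.0046, -0.0009, 0.0013] turn -0.0011 |mm| 4 t 23.15 F [-2.6 -0.7 -3.1]
blue [195 127  31  33 554] [-71. -48.] [41. 45.] ((-14.985797882080078, -1.375732421875), (111.46268463134766, 92.7696762084961), 0.15683923661708832)
```

>>> send_rows(
  deltas=[
    [[-0.001, 0, 0], 0],
    [[-0.002, 0, 0], 0],
    [[-0.003, 0, 0], 0],
    [[-0.004, 0, 0], 0],
    [[-0.004, 0, 0], 0],
  ],
)

```text
clock: 23.62
tool_pos: [0.5337, 0.0619, 0.1079]
orientation: [-180.0, -0.0, -173.0]
force: [-1.9, -0.1, -3.5]
opening: 0.0398
gripper_force: 30.0
```

>>> send_rows(
  deltas=[
    [[-0.001, 0, 0], 0],
    [[-0.002, 0, 0], 0],
    [[-0.003, 0, 0], 0],
    [[-0.003, 0, 0], 0],
    [[-0.003, 0, 0], 0],
  ],
)

```text
clock: 24.03
tool_pos: [0.5362, 0.0623, 0.1079]
orientation: [180.0, 0.0, -173.0]
force: [-1.1, -0.9, -3.9]
opening: 0.0396
gripper_force: 30.0
```

```bash
python3 chk.py
```

```text
[-177.26604332    0.70932491]
d [0.0022, -0.0009, 0.0011] turn -0.0012 |mm| 2 t 24.03 F [-1.1 -0.9 -3.9]
blue [195 125  31  35 548] [-71. -48.] [46. 45.] ((-12.2142333984375, -1.3873023986816406), (93.05902862548828, 116.59347534179688), 89.86565399169922)
```

>>> send_rows(
  deltas=[
    [[-0.001, 0, 0], 0],
    [[-0.002, 0, 0], 0],
    [[-0.003, 0, 0], 0],
    [[-0.003, 0, 0], 0],
    [[-0.003, 0, 0], 0],
  ],
)

```text
clock: 24.5
tool_pos: [0.5377, 0.0623, 0.1076]
orientation: [-180.0, -0.1, -173.0]
force: [-5.7, 0.1, -0.9]
opening: 0.0396
gripper_force: 30.0
```

```bash
python3 chk.py
```

```text
[-175.77014734    0.54636716]
d [0.004, -0.0007, 0.0008] turn -0.0013 |mm| 3 t 24.5 F [-5.7  0.1 -0.9]
blue [195 125  31  35 537] [-70. -48.] [47. 46.] ((-11.6334228515625, -1.1901359558105469), (117.88854217529297, 93.47126770019531), 0.4781036376953125)
```

Force rises and the motion stops, with the nose at +47 mm, so the pin sits against the hole's edge and the carrier seems to have dropped. I back off and look.

>>> send_rows(
  deltas=[
    [[0.01, 0, 0], 0],
    [[0.03, 0, 0], 0],
    [[0.06, 0, 0], 0],
    [[0.09, 0, 0], 0],
    [[0.12, 0, 0], 0],
  ],
)

```text
clock: 24.97
tool_pos: [0.4426, 0.0509, 0.108]
orientation: [180.0, 0.1, -173.0]
force: [0.5, 0.2, -3.2]
opening: 0.04
gripper_force: 30.0
```

>>> send_rows(
  deltas=[
    [[0.03, 0, -0.02], 0],
    [[0.04, 0, -0.06], 0],
    [[0.04, 0, -0.1], 0],
    [[0.04, 0, -0.14], 0],
    [[0.04, 0, -0.14], 0],
  ],
)

```text
clock: 25.38
tool_pos: [0.4144, 0.0484, 0.2263]
orientation: [179.8, 0.7, -172.9]
force: [2.0, 0.8, -3.4]
opening: 0.0397
gripper_force: 30.0
```

```bash
python3 chk.py; python3 -c "
from h import *
p=ctrl.snapshot('scene');q=ctrl.snapshot('top')
a=cv2.resize(p['color'][190:310,225:355],None,fx=3,fy=3,interpolation=cv2.INTER_CUBIC);b=cv2.resize(q['color'][115:235,140:250],None,fx=3.5,fy=3,interpolation=cv2.INTER_CUBIC)
cv2.imwrite('pics/c8.png',np.hstack([a,b])[:,:,::-1])
c=p['color'].astype(int);m=(c[...,2]-c[...,0])>45;m[:,:225]=0;m[:,330:]=0
n,l,s,ce=cv2.connectedComponentsWithStats(m.astype(np.uint8))
for i in range(1,n):
    if s[i,4]>60:
      for z in(.028,.038):
        P=np.array([tost(onplane(p,x,z)) for x in np.argwhere(l==i)[:,::-1]]);print(z,s[i],P.min(0).round(),P.max(0).round())
go([.417,-.5015],.22,-75.8)
"
```

```text
[-299.85077739    2.00796159]
d [-0.1492, -0.0031, 0.151] turn 0.0 |mm| 170 t 25.38 F [ 2.   0.8 -3.4]
blue [195 125  31  37 739] [-71. -48.] [47. 45.] ((-11.697906494140625, -1.381195068359375), (93.07365417480469, 118.22606658935547), 89.86565399169922)
blue [228 173   4  36  46] [-232.  -52.] [-118.  -47.] ((-175.2601776123047, -49.450523376464844), (4.4955339431762695, 114.4594955444336), 89.84339904785156)
0.028 [255 244  35  42 834] [-74. -45.] [47. 44.]
0.038 [255 244  35  42 834] [-69. -44.] [51. 44.]
d [0.076, -0.6815, -0.0012] turn -1.0803 |mm| 549 t 25.53 F [-0.2 -0.8 -4. ]
```

View pics/c8.png

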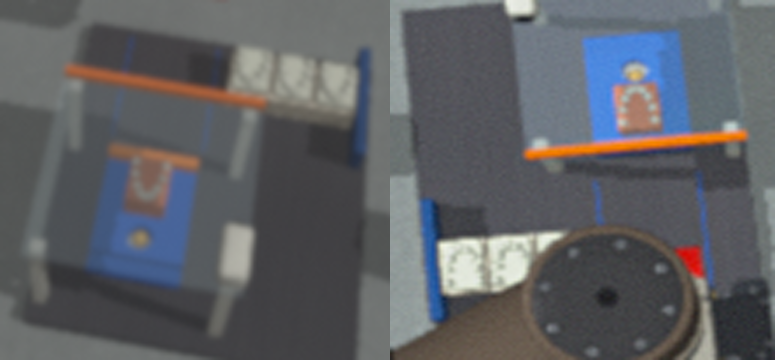

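The pin shows in the hole in both views, at (140,238) and (635,70). The plate heights of the two cameras agree with the carrier lying flat, and the row is closed on the fence. Next I set the red carrier down on free bench to the right and retreat.

```bash
python3 -c "
from h import *
s=go([.48,-.22],.22,-172.9);go([.48,-.22],.091,-172.9,s)
"
```

```text
d [-0.0449, -0.3418, -0.0006] turn -0.0014 |mm| 276 t 25.53 F [-0.2 -0.8 -4. ]
d [-0.0, -0.0, 0.1612] turn -0.0 |mm| 129 t 25.53 F [-0.2 -0.8 -4. ]
```

>>> send_rows(
  deltas=[
    [[-0.045, -0.342, 0], 0],
    [[-0.045, -0.342, 0], 0],
    [[-0.045, -0.342, 0], 0],
    [[-0.045, -0.342, 0], 0],
    [[-0.045, -0.342, 0], 0],
  ],
)

```text
clock: 25.95
tool_pos: [0.4629, -0.1566, 0.218]
orientation: [180.0, -0.1, -173.0]
force: [1.4, 1.9, -3.2]
opening: 0.0397
gripper_force: 30.0
```

>>> send_rows(
  deltas=[
    [[-0.011, -0.085, 0], 0],
    [[-0.011, -0.085, 0], 0],
    [[-0.011, -0.085, 0.03], 0],
    [[-0.011, -0.085, 0.06], 0],
    [[-0.011, -0.085, 0.09], 0],
  ],
)

```text
clock: 26.37
tool_pos: [0.4794, -0.222, 0.1449]
orientation: [180.0, -0.1, -173.1]
force: [0.7, 1.1, -4.0]
opening: 0.0397
gripper_force: 30.0
```

```bash
python3 -c "
from h import *
go([.48,-.22],.091,-172.9)
"
```

```text
d [-0.0013, 0.0023, 0.0674] turn -0.0028 |mm| 54 t 26.37 F [ 0.7  1.1 -4. ]
```

>>> send_rows(
  deltas=[
    [[0, 0, 0.025], 0],
    [[0, 0, 0.05], 0],
    [[0, 0, 0.06], 0],
    [[0, 0, 0.066], 0],
    [[0, 0, 0.068], 0],
  ],
)

```text
clock: 26.78
tool_pos: [0.4799, -0.2211, 0.0922]
orientation: [180.0, -0.1, -173.0]
force: [0.0, 0.4, -3.3]
opening: 0.0399
gripper_force: 30.0
```

>>> send_rows(
  deltas=[
    [[0, 0, 0], 0],
    [[0, 0, 0], 0],
    [[0, 0, 0], 0],
    [[0, 0, 0], 0],
    [[0, 0, 0], 0],
  ],
)

```text
clock: 27.2
tool_pos: [0.4808, -0.2212, 0.0942]
orientation: [-180.0, 0.1, -173.0]
force: [0.5, -0.9, -2.9]
opening: 0.0397
gripper_force: 30.0
```

>>> send_rows(
  deltas=[
    [[0, 0, 0], 0],
    [[0, 0, 0], 0],
    [[0, 0, 0], 0],
    [[0, 0, 0], 0],
    [[0, 0, 0], 0],
  ],
  gripper=1,
)

```text
clock: 27.62
tool_pos: [0.4806, -0.2212, 0.0937]
orientation: [-180.0, 0.0, -173.0]
force: [0.4, 0.8, -0.6]
opening: 0.0676
gripper_force: 0.0
```

>>> send_rows(
  deltas=[
    [[0, 0, -0.04], 0],
    [[0, 0, -0.08], 0],
    [[0, 0, -0.12], 0],
    [[0, 0, -0.16], 0],
    [[0, 0, -0.2], 0],
  ],
)

```text
clock: 28.03
tool_pos: [0.4801, -0.2212, 0.2552]
orientation: [-180.0, 0.0, -173.0]
force: [1.6, 0.4, -0.3]
opening: 0.0873
gripper_force: 0.0
```

>>> send_rows(
  deltas=[
    [[0, 0, 0], 0],
    [[0, 0, 0], 0],
    [[0, 0, 0], 0],
    [[0, 0, 0], 0],
    [[0, 0, 0], 0],
  ],
)

```text
clock: 28.45
tool_pos: [0.4799, -0.2211, 0.2522]
orientation: [180.0, -0.1, -173.0]
force: [0.7, 0.2, 0.7]
opening: 0.0875
gripper_force: 0.0
```

```bash
python3 chk.py; python3 -c "
from h import *
p=ctrl.snapshot('top')
for t,z in (('model1_c',.05),('model2_c',.05),('model3_c',.05)):
  for d in ctrl.boxes_of(p,t)[:2]: print(t,round(d['conf'],2),tost(onplane(p,np.array(d['xy'])*[512,384],z)).round())
for t,z in(('jar',.09),('beaker',.085),('brush',.01)):
  for d in ctrl.boxes_of(p,t)[:1]: print(t,onplane(p,np.array(d['xy'])*[512,384],z).round(3))
"
```

```text
[-268.14612207 -273.53964706]
d [-0.1112, 0.342, 0.1814] turn -0.0013 |mm| 322 t 28.45 F [0.7 0.2 0.7]
blue [195 125  30  37 666] [-71. -48.] [47. 46.] ((-11.72164535522461, -1.3381843566894531), (93.1504135131836, 118.34745025634766), 89.63652038574219)
model1_c 0.53 [-201.   80.]
model2_c 0.65 [-193.  132.]
model3_c 0.79 [-199.  165.]
jar [ 0.669 -0.291  0.09 ]
beaker [0.632 0.389 0.085]
brush [0.532 0.404 0.01 ]
```

```bash
python3 -c "
from h import *
print(ctrl.close_job())"
```

```text
the job is handed in; nothing more can be done
None
```

I handed the job in at about 28.5 s, with no verdict shown. My last measurements had the three models closed up straight against the fence. They also had the blue carrier flat over the pin, its hole about 4 mm past the pin axis (6 mm allowed). Jar, mug and brush had not moved. The tool could not lean, so I pushed the carrier in with the red look-alike as a stick and left that on the bench right of the stage, away from its starting place.

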